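# Close an adapter: cover on, snap pin knocked down with the mallet

### The job

Set the loose white cover level on the rim of the adapter shell in the blue-cornered jig and let go of it. Then lift the red-headed mallet out of its wooden block, stand it on the green mat, let go, take it again by the handle and knock the cover's orange sprung pin down with a brisk tap of the mallet head. Finally stand the mallet head on the green mat and let go, leaving the cover seated and the other things on the desk where they are.

Things in the scene. Friction and masses are not known exactly. Their poses are not given: they have to be found in the camera images.
- cover: loose white round cover, 80 g. Origin: centre of its underside, z up. From below: tapered plug 0-5 mm (radius 22 growing to 26.5), flange 5-10 mm (radius 33), blue round boss to grip 10-27 mm (diameter 28), sprung pin standing out to 48 mm. It starts lying plug down on the desk
- cover_seat (a point): centre of the underside of the cover's flange, 5 mm above the cover's origin; lies on the shell's rim when seated
- snap_pin (a joint): how far the cover's sprung pin is down, m: 0 up (rest), 0.014 bottomed; the spring takes 3 N to start and 8 N at the bottom and brings it up again
- pin_head: orange round head of the pin, diameter 18 mm, 6 mm thick; its origin lies at the cover's origin when the pin is up and goes down with it
- pin_top (a point): centre of the top of the pin head, 48 mm above the cover's origin when the pin is up; the spot to strike
- shell_rim (a point): centre of the mouth of the open round white adapter shell (outer radius 34, inner 29, 30 mm deep outside), level with its rim, 45 mm above the desk. The shell is fixed in the middle of the jig: a fixed aluminium plate 100 x 100 x 15 mm with four blue corner blocks, 27 mm high overall
- mallet: mallet, 235 g. Origin: centre of the head's lower face; z up the head; level handle points to -x. Head: red cylinder with black bands, diameter 42, height 64 mm. Handle: pale wood, 16 wide (y), 22 high (z), centre line 34 mm above the origin, from x = -15 to -140 mm. Stands stably on its head alone. At the start it does so, handle in the channel of tool_block
- mallet_head: the mallet's head alone, same origin and axes as the mallet
- mallet_grip (a point): point on the handle's centre line to hold it by, 46 mm from the head's axis (x = -46, z = 34 mm in the mallet's frame)
- tool_block: fixed wooden block 150 x 64 x 60 mm, with a channel 28 mm wide along its x, open at the top and at the +x end, floor 15 mm up. Origin: centre of the underside. The handle lies in the channel, too deep for fingers; the head stands free on the desk about 105 mm along +x from the origin
- mat_top (a point): centre of the top face of the fixed green mat, 140 (x) x 120 (y) x 3 mm; the top is 3 mm above the desk
- adapter_a: bystander: round white adapter, diameter 66, 30 mm high, with two metal prongs up to 46 mm; origin at the centre of its underside
- adapter_b: bystander: the same as adapter_a
- tin: bystander: round steel tin with yellow lid, diameter 62, 38 mm high; origin at the centre of its underside

How it is judged:
By the outcome, as a careful person would: the job done as asked, in the order asked, and still so for the second after the job is handed in, with the robot touching nothing.
It also fails if it takes over 67 s, if anything falls off the work surface, if the arm or the gripper's body presses on something with over 40 N, if the wrist force passes 120 N, or if a joint passes its speed limit or range.

### The arm

A 6-joint arm with a two-finger parallel gripper is mounted at the origin on the work surface. World frame = base frame: x ahead of the robot, y to its left, z up, the work surface at z = 0. Lengths are in mm, angles in rad, forces in N, time in s.
With the tool pointing down it reaches from about 275 to 750 mm from the base axis. Payload 10.2 kg.
Tool frame: the origin (TCP) lies midway between the tips of the shut fingers; the grasp point (between the pads) lies 19 mm behind it; z points along the fingers, y is the line along which they close (so a half turn about z gives the same grasp; the last joint's range is limited). The gripper opens to 85 mm and grips with 20 to 120 N. Pads are 22 mm wide; open, the fingers measure 114 mm over their backs; the gripper's body (76 mm by 85 mm) begins 54 mm behind the grasp point. The pads swing forward as they close: fully open they stand 13 mm farther back than shut.
Start: joints at [0.941, 0.313, 1.498, -0, 1.331, -0.223], TCP at [207.741, 482.156, 231.294] pointing down, gripper open.
Joint ranges: [-2.94, 2.94], [-0.97, 2.17], [0.19, 2.56], [-1.23, 4.37], [0.02, 3.11], [-2.88, 2.88]. Speed limits (rad/s): [2.39, 2.39, 3.01, 3.14, 3.14, 3.14].

### API

Orientations are given as a unit quaternion [w, x, y, z].
In Python, from rig import ctrl, capture, camera_info gives the robot as it stands.
- The arm moves only by the tool apply_moves, never from a script. Its argument "targets" is a list of rows, each a list of 3 entries, a list of its own where there are three numbers: the finger opening in mm, from 0 to 85.4, then the shift along the world's x, y, z in mm, then the turn, a rotation vector about the world's x, y, z in degrees. In form: [[grip, [dx, dy, dz], [rx, ry, rz]], ...]. A call has 1 to 20 rows; each row is the pose to reach, as a shift and turn from the pose commanded when the call began; what a row does not reach only later rows make up. A row lasts 1/10 s, in which the tool goes at most 50 mm and 8.59 degrees, less where a joint would pass 70% of its speed; a pose out of reach is approached as far as the arm can. A call with a gripper value outside its range is refused whole. The fingers move at their own pace and stop on an object; "squeeze" is the grip in N (left out, the last holds). Time passes only in rows, so rows that repeat a pose let the fingers close. It gives the time, the measured TCP pose, the force, the opening and the grip force at its end, in the units of the state.
- ctrl.sense(): the state, without advancing time (a new reading comes with each control period).
- capture(name): name is "scene" or "side" or "wrist"; returns (picture, depth): 384x512x3 uint8, blue, green, red; 384x512 float32, mm along the optical axis (not along the pixel's ray), 0 where there is no reading.
- camera_info(name): a dict with "vfov" (degrees; the focal length in pixels is half the picture's height over the tangent of half this angle, whatever the lens; pixels are square), "cx", "cy" (the principal point, pixels), "k1" (the pictures are not rectified: a ray, as slopes to the right and down, at radius r is drawn at 1 + k1 r^2 times it, then the intrinsics apply), "extrinsics" (4x4, takes a point from camera to world coordinates). Camera axes: x right, y down, z forward; pixel columns grow to the right and rows downward; lengths in mm; the calibration is good to about 2 mm. A picture is of the moment at which its call begins: read the wrist's pose just before it. camera_info takes no time and is no camera call; for the wrist camera it gives the pose at the moment of the call.
- ctrl.finish_job(): hands the job in; it is judged then, once.
The state is a dict: "time_s": time; "joints": joint angles; "dq": joint speeds; "tau": joint torques, N m; "eef_pos": TCP position; "ee_rot": TCP orientation; "force": force on the tool from outside, world axes, zero at the start; "wrist_torque": the same for the moment, N m; "grip_width": opening from 0.0 (shut) to 1.0 (fully open); "grip_force": force on a finger pad.
Only numpy, scipy, OpenCV 4.12 (cv2) and the standard library are available. Lean on these libraries where they do the work, as an engineer would, in place of code of your own. Each camera call takes 0.05 s, during which the arm holds its last target. There are 200 camera calls.

## Working session

There is one attempt and no reset: what is moved stays moved. The work goes in short steps, Python scripts to look and compute and a tool call to move; the robot and the scene stay as the last step left them, time stands still between calls to the robot, and variables do not carry over. Pictures are saved under pics/ and viewed, at most 10 in all, crops included, and the job is handed in when it is done.

Besides the shell and the picture viewer there is one more tool, called after "Request:" as name([rows], argument=value, ...), one row to a line, values as JSON. apply_moves: Moves the arm, as the interface text tells. Its arguments: {"type":"object","properties":{"targets":{"type":"array","items":{"type":"array"}},"squeeze":{"type":"number"}},"required":["targets"]}

```bash
mkdir -p pics; cat > h.py <<'E'
import numpy as np, cv2
from rig import ctrl, capture, camera_info
def K(i):
    f=192/np.tan(np.radians(i['vfov'])/2); return f
def ray(i,u,v):
    f=K(i); d=np.array([(u-i['cx'])/f,(v-i['cy'])/f]); s=d.copy()
    for _ in range(20): s=d/(1+i['k1']*(s@s))
    E=np.array(i['extrinsics']); return E[:3,3],E[:3,:3]@np.array([s[0],s[1],1.])
def at_z(i,u,v,z):
    o,d=ray(i,u,v); return o+d*(z-o[2])/d[2]
def cloud(i,dep):
    f=K(i); v,u=np.mgrid[:384,:512]; dx=(u-i['cx'])/f; dy=(v-i['cy'])/f; x,y=dx,dy
    for _ in range(20):
        k=1+i['k1']*(x*x+y*y); x,y=dx/k,dy/k
    P=np.stack([x*dep,y*dep,dep],-1); E=np.array(i['extrinsics']); Q=P@E[:3,:3].T+E[:3,3]; Q[dep<=0]=np.nan; return Q
def proj(i,p):
    E=np.array(i['extrinsics']); c=E[:3,:3].T@(np.asarray(p)-E[:3,3]); s=c[:2]/c[2]; s=s*(1+i['k1']*(s@s)); f=K(i); return s*f+[i['cx'],i['cy']]
def tri(*rs):
    A=0;b=0
    for o,d in rs:
        d=d/np.linalg.norm(d); M=np.eye(3)-np.outer(d,d); A=A+M; b=b+M@o
    return np.linalg.solve(A,b)
E
python3 - <<'E'
from h import *
print(ctrl.sense())
for n in ['scene','side','wrist']:
    i=camera_info(n); p,d=capture(n); np.savez(n+'0.npz',p=p,d=d,i=i)
    print(n,i)
    cv2.imwrite(f'pics/{n}0.png',cv2.resize(p,(800,600),interpolation=cv2.INTER_CUBIC))
E
```

```text
{'time_s': 0.0, 'joints': array([ 9.40583031e-01,  3.13480146e-01,  1.49844657e+00,  1.30964427e-05,
        1.33099158e+00, -2.23386451e-01]), 'dq': array([-0.00119524, -0.00124402, -0.00130445, -0.00203824, -0.00143025,
       -0.00061468]), 'tau': array([ 2.97883207e-04, -4.12256062e+01, -2.59750110e+01, -1.58382923e-04,
        4.07106592e-03,  8.89525381e-06]), 'eef_pos': array([207.58734544, 481.93654469, 230.71607713]), 'ee_rot': array([-2.80171198e-04,  2.02015031e-01,  9.79382197e-01, -6.00731351e-04]), 'force': array([-1.00928038,  0.17294175, -0.59014863]), 'wrist_torque': array([0.03106639, 0.03928805, 0.00369328]), 'grip_force': 0.0, 'grip_width': 1.0033259950049278}
scene {'vfov': 51.49129063551003, 'cx': 249.83859310462196, 'cy': 188.75950761145293, 'k1': -0.020734297165771912, 'extrinsics': array([[-1.19690881e-01,  8.46279049e-01, -5.19120280e-01,
         9.78791726e+02],
       [ 9.92746927e-01,  1.07968676e-01, -5.28800865e-02,
         4.25712225e+01],
       [ 1.12974201e-02, -5.21684326e-01, -8.53063791e-01,
         8.14140173e+02],
       [ 0.00000000e+00,  0
[... 297 characters left out ...]
 6.13615903e-01, -6.68825755e-01,
         5.92196988e+02],
       [ 1.26941251e-02, -7.32825396e-01, -6.80298315e-01,
         6.97899064e+02],
       [ 0.00000000e+00,  0.00000000e+00,  0.00000000e+00,
         1.00000000e+00]])}
wrist {'vfov': 63.2256061534994, 'cx': 257.82611166155647, 'cy': 194.61274233103956, 'k1': -0.06449732653724076, 'extrinsics': array([[ 3.96158453e-01,  8.75130043e-01,  2.77859475e-01,
         1.35469016e+02],
       [ 9.18182093e-01, -3.77467389e-01, -1.20249797e-01,
         5.13104889e+02],
       [-3.51319282e-04,  3.02763568e-01, -9.53065632e-01,
         3.73266633e+02],
       [ 0.00000000e+00,  0.00000000e+00,  0.00000000e+00,
         1.00000000e+00]])}
```

View pics/scene0.png

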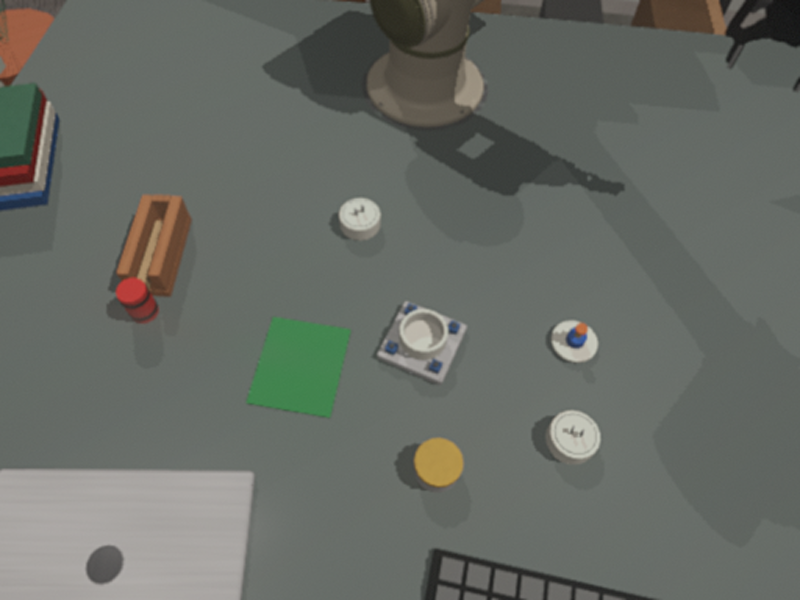

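View pics/side0.png

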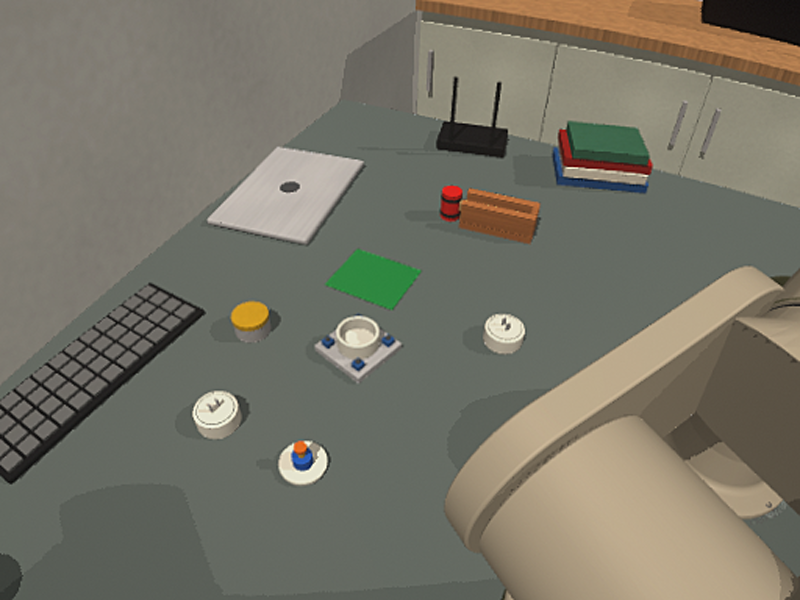

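The scene view shows, in enlarged pixels, the cover (575,342) with its pin (581,328), the shell rim (424,332), the mallet head top (133,292), the mat (300,367) and the tin (438,462). In the side view they are the pin (300,448), the rim (358,330), the head top (452,192) and the mat (375,278).

```bash
python3 - <<'E'
from h import *
D={}
for n in ['scene','side']:
    z=np.load(n+'0.npz',allow_pickle=True); D[n]=(z['p'],z['d'],z['i'].item())
s=lambda U:( (U[0]+.5)*.64-.5,(U[1]+.5)*.64-.5)
C={}
for n,(p,d,i) in D.items(): C[n]=cloud(i,d)
pts={'pin':((581,328),(300,447)),'rim':((424,330),(358,329)),'headtop':((133,291),(452,191)),'mat':((300,366),(375,278)),'tin':((438,460),(250,314)),'adA':((360,215),(504,328)),'adB':((574,433),(217,408))}
for k,(a,b) in pts.items():
    a,b=s(a),s(b)
    t=tri(ray(D['scene'][2],*a),ray(D['side'][2],*b))
    print(k,'tri',t.round(1),'depth',C['scene'][int(a[1]+.5),int(a[0]+.5)].round(1),C['side'][int(b[1]+.5),int(b[0]+.5)].round(1))
def m(n,lo,hi,zr,name):
    p=D[n][0]; h=cv2.cvtColor(p,cv2.COLOR_BGR2HSV); k=cv2.inRange(h,lo,hi)>0; q=C[n]
    k&=(q[...,2]>zr[0])&(q[...,2]<zr[1])&(q[...,0]<900)&(q[...,0]>150)
    P=q[k]; 
    if len(P)<5: print(name,n,len(P));return
    r=cv2.minAreaRect(P[:,:2].astype(np.float32)); c,rad=cv2.minEnclosingCircle(P[:,:2].astype(np.float32))
    print(name,n,len(P),'mean',P.mean(0).round(1),'rect',np.round(r[0],1),np.round(r[1],1),round(r[2],1),'circ',np.round(c,1),round(rad,1))
for n in D:
    m(n,(50,120,40),(75,255,255),(-5,10),'mat')
    m(n,(0,150,60),(4,255,255),(55,75),'headtop')
    m(n,(15,150,60),(30,255,255),(30,50),'tin')
    m(n,(4,150,100),(14,255,255),(38,58),'pin')
    m(n,(105,120,30),(130,255,255),(20,60),'blue')
    q=C[n]; P=D[n][0]
    for nm,c,zr in [('rim',(577,17),(40,50)),('flange',(0,0),(4,14)),]:
        if nm=='rim':
            a=s(pts['rim'][0 if n=='scene' else 1]); c=q[int(a[1]),int(a[0])][:2]
            k=(np.hypot(q[...,0]-c[0],q[...,1]-c[1])<48)&(q[...,2]>41)&(q[...,2]<50)
        else:
            a=s(pts['pin'][0 if n=='scene' else 1]); c=q[int(a[1]),int(a[0])][:2]
            k=(np.hypot(q[...,0]-c[0],q[...,1]-c[1])<55)&(q[...,2]>6)&(q[...,2]<14)
        c,r=cv2.minEnclosingCircle(q[k][:,:2].astype(np.float32)); print(nm,n,k.sum(),np.round(c,1),round(r,1),q[k][:,2].mean())
    # block top
    a=s((133,291)if n=='scene' else (452,191)); c=q[int(a[1]),int(a[0])]
    k=(np.hypot(q[...,0]-c[0],q[...,1]-c[1])<220)&(q[...,2]>56)&(q[...,2]<64)&(P[...,2]<230)
    h=cv2.cvtColor(P,cv2.COLOR_BGR2HSV); k&=(h[...,0]>4)&(h[...,0]<20)
    r=cv2.minAreaRect(q[k][:,:2].astype(np.float32)); print('block',n,k.sum(),r)
    k=(np.hypot(q[...,0]-c[0],q[...,1]-c[1])<220)&(q[...,2]>38)&(q[...,2]<49)&(h[...,0]>10)&(h[...,0]<30)&(h[...,1]<130)
    if k.sum()>4: r=cv2.minAreaRect(q[k][:,:2].astype(np.float32)); print('handle',n,k.sum(),r,q[k][:,2].mean())
E
```

```text
pin tri [532.4 268.3  46.8] depth [532.8 268.   47.9] [531.5 270.3  49.1]
rim tri [562.4  47.4  47.9] depth [546.3  47.9  16.9] [574.4  23.6  22.3]
headtop tri [ 560.7 -367.7   64.1] depth [ 560.6 -367.6   62.6] [ 560.9 -369.6   64. ]
mat tri [ 616.7 -123.4   -0.8] depth [ 619.  -121.5    3. ] [ 6.147e+02 -1.224e+02  4.000e-01]
tin tri [741.7  83.8  38.1] depth [740.2  82.6  37.4] [742.8  84.   36.3]
adA tri [357.1 -73.2  29.1] depth [356.6 -73.6  29.7] [357.2 -70.5  30.9]
adB tri [680.9 257.7  29.3] depth [680.8 257.4  28.5] [678.9 258.7  31.4]
mat scene 2497 mean [ 621.8 -119.4    2.1] rect [ 616.9 -122.8] [115.7 136.9] 87.1 circ [ 616.7 -123. ] 87.2
headtop scene 551 mean [ 443.9 -508.2   64.1] rect [ 415.7 -547.9] [487.6 120. ] 40.7 circ [ 381.9 -508.7] 243.9
tin scene 74 mean [754.1  88.3  36.6] rect [744.   83.4] [54.4 55.4] 73.8 circ [743.5  83.6] 28.7
pin scene 34 mean [533.  151.3  47. ] rect [532.8 -63. ] [671.2  14.3] 90.0 circ [531.5 -63. ] 335.6
blue scene 173 mean [ 452.  -281.    24.1] rect [ 501.9 -201.9] [958.8 118.2] 79.8 circ [ 461.3 -194.6] 479.6
rim scene 189 [56
[... 531 characters left out ...]
.5 circ [ 382.3 -508.6] 246.9
tin side 366 mean [736.6  92.   38.5] rect [656.8 177.3] [ 60.2 312.6] 43.2 circ [649.6 170.5] 157.3
pin side 508 mean [ 466.7 -295.1   48.6] rect [ 460.5 -160.2] [880.4 151.8] 89.1 circ [ 455.5 -160.2] 445.9
blue side 251 mean [477.7 -87.4  25.6] rect [ 423.2 -208.3] [1010.3  241.5] 76.0 circ [ 422.4 -215.3] 512.3
rim side 99 [564.7  45.9] 33.0 45.14684649089094
flange side 482 [533.3 269.9] 33.8 10.39754750327524
block side 408 ((458.5882263183594, -378.31549072265625), (148.44606018066406, 69.86332702636719), 4.989480018615723)
handle side 5 ((540.6837768554688, -366.8445129394531), (2.40407395362854, 11.42569351196289), 3.6299638748168945) 44.153591529780854
```

Request:
apply_moves([
  [85,[40,-26,0],[0,0,0]],
  [85,[80,-53,-10],[0,0,0]],
  [85,[120,-80,-20],[0,0,0]],
  [85,[160,-106,-30],[0,0,0]],
  [85,[200,-132,-40],[0,0,0]],
  [85,[240,-159,-60],[0,0,0]],
  [85,[280,-186,-75],[0,0,0]],
  [85,[310,-205,-85],[0,0,0]],
  [85,[324,-213.5,-90],[0,0,0]],
  [85,[324,-213.5,-90],[0,0,0]],
  [85,[324,-213.5,-90],[0,0,0]],
  [85,[324,-213.5,-90],[0,0,0]],
], squeeze=40)

```text
time_s: 1.35
eef_pos: [530.8, 269.8, 141.9]
ee_rot: [0.0, 0.201, 0.98, 0.0]
force: [-0.8, -0.6, -0.2]
grip_width: 0.992
grip_force: 0.0
```

```bash
cat > wl.py <<'E'
import sys
from h import *
n=sys.argv[1]; s=ctrl.sense(); i=camera_info('wrist'); p,d=capture('wrist'); np.savez(n+'.npz',p=p,d=d,i=i)
cv2.imwrite(f'pics/{n}.png',cv2.resize(p,(800,600),interpolation=cv2.INTER_CUBIC))
print(s['time_s'],s['eef_pos'].round(2),s['ee_rot'].round(4))
E
python3 wl.py w1; python3 - <<'E'
from h import *
z=np.load('w1.npz',allow_pickle=True); p,i=z['p'],z['i'].item(); q=cloud(i,z['d'])
for nm,a,b in [('pin',43,52),('boss',25,30),('flange',7,13)]:
    k=(np.hypot(q[...,0]-532,q[...,1]-268.5)<45)&(q[...,2]>a)&(q[...,2]<b)
    c,r=cv2.minEnclosingCircle(q[k][:,:2].astype(np.float32)); print(nm,k.sum(),np.round(c,1),round(r,1),q[k][:,2].mean())
print(proj(i,[532,268.5,48])/.64)
E
```

```text
1.35 [530.8  269.81 141.95] [2.000e-04 2.012e-01 9.796e-01 2.000e-04]
pin 387 [530.7 268.8] 8.9 47.48783844101103
boss 444 [530.7 268.7] 14.2 26.747963362362817
flange 2990 [530.8 268.5] 33.3 9.707718095217768
[401.25363286 313.41318711]
```

View pics/w1.png

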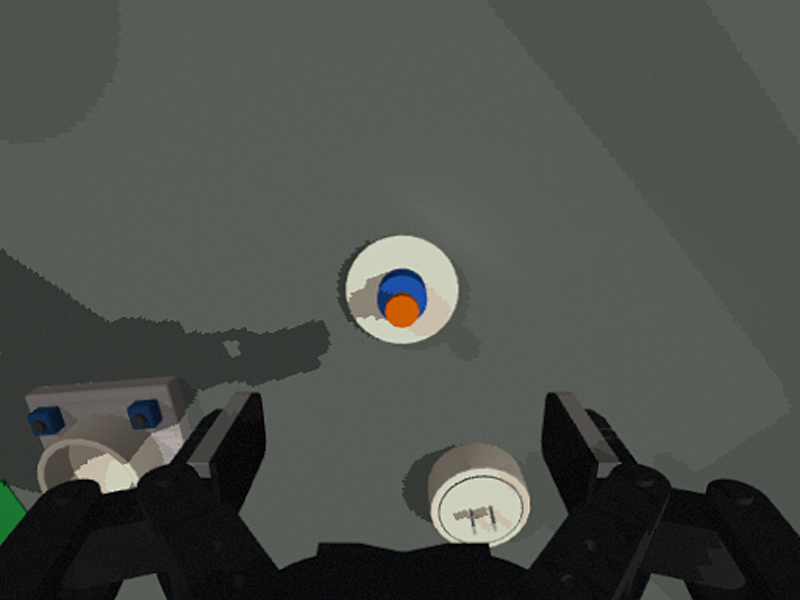

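The cover stands at (530.8, 268.6), with its pin at enlarged pixel (402,311) and its height matching the text. Nothing is near the fingers, so I descend and grip.

Request:
apply_moves([
  [85,[-1,0,-30],[0,0,0]],
  [85,[-1,0,-65],[0,0,0]],
  [85,[-1,0,-95],[0,0,0]],
  [85,[-1,0,-115],[0,0,0]],
  [85,[-1,0,-127],[0,0,0]],
  [60,[-1,0,-127],[0,0,0]],
  [40,[-1,0,-127],[0,0,0]],
  [20,[-1,0,-127],[0,0,0]],
  [10,[-1,0,-127],[0,0,0]],
  [10,[-1,0,-127],[0,0,0]],
  [10,[-1,0,-127],[0,0,0]],
  [10,[-1,0,-127],[0,0,0]],
  [10,[-1,0,-127],[0,0,0]],
], squeeze=40)

```text
time_s: 2.7
eef_pos: [531.3, 268.9, 15.6]
ee_rot: [0.001, 0.202, 0.979, 0.0]
force: [-0.6, -0.5, 6.0]
grip_width: 0.303
grip_force: 39.0
```

Request:
apply_moves([
  [10,[0,0,10],[0,0,0]],
  [10,[0,0,30],[0,0,0]],
  [10,[0,0,60],[0,0,0]],
  [10,[0,0,90],[0,0,0]],
  [10,[0,0,100],[0,0,0]],
  [10,[3,-20,100],[0,0,0]],
  [10,[6,-45,100],[0,0,0]],
  [10,[9,-70,100],[0,0,0]],
  [10,[12,-95,100],[0,0,0]],
  [10,[15,-110,100],[0,0,0]],
  [10,[16,-120,100],[0,0,0]],
  [10,[16,-120,100],[0,0,0]],
  [10,[16,-120,100],[0,0,0]],
  [10,[16,-120,100],[0,0,0]],
])

```text
time_s: 4.1
eef_pos: [546.6, 149.5, 114.2]
ee_rot: [-0.0, 0.202, 0.979, 0.0]
force: [-0.2, -0.1, -1.5]
grip_width: 0.305
grip_force: 39.5
```

```bash
python3 wl.py w2; python3 - <<'E'
from h import *
z=np.load('w2.npz',allow_pickle=True); p,i=z['p'],z['i'].item(); q=cloud(i,z['d'])
s=ctrl.sense(); t=s['eef_pos']; print(s['force'],s['grip_width'])
k=(np.hypot(q[...,0]-562.5,q[...,1]-46.5)<45)&(q[...,2]>42)&(q[...,2]<49)
P=q[k]; c,r=cv2.minEnclosingCircle(P[:,:2].astype(np.float32)); print('rim',k.sum(),np.round(c,1),round(r,1),P[:,2].mean())
k=(np.hypot(q[...,0]-t[0],q[...,1]-t[1])<36)&(q[...,2]>90)&(q[...,2]<140)
P=q[k]; print(k.sum()); 
h=cv2.cvtColor(p,cv2.COLOR_BGR2HSV)
wh=k&(h[...,1]<60)&(h[...,2]>110); P=q[wh]; 
c,r=cv2.minEnclosingCircle(P[:,:2].astype(np.float32)); print('flange',len(P),np.round(c,1),round(r,1),np.percentile(P[:,2],[5,50,95]))
A=np.c_[P-P.mean(0)]; print('normal',np.linalg.svd(A,full_matrices=False)[2][2])
o=k&(h[...,0]<15)&(h[...,1]>150); P=q[o];c,r=cv2.minEnclosingCircle(P[:,:2].astype(np.float32)); print('pin',np.round(c,1),r,P[:,2].mean())
E
```

```text
4.1 [546.56 149.51 114.21] [-1.000e-04  2.015e-01  9.795e-01  1.000e-04]
[-0.01588665  0.59307039 -1.54151793] 0.30590070200639313
rim 1143 [559.5  48.1] 34.4 44.23682383746589
8780
flange 4833 [546.3 149.6] 33.1 [107.28160647 108.35004762 109.32771702]
normal [-0.01252731  0.0100136   0.99987139]
pin [546.4 149.4] 13.189221382141113 130.87327605411286
```

View pics/w2.png

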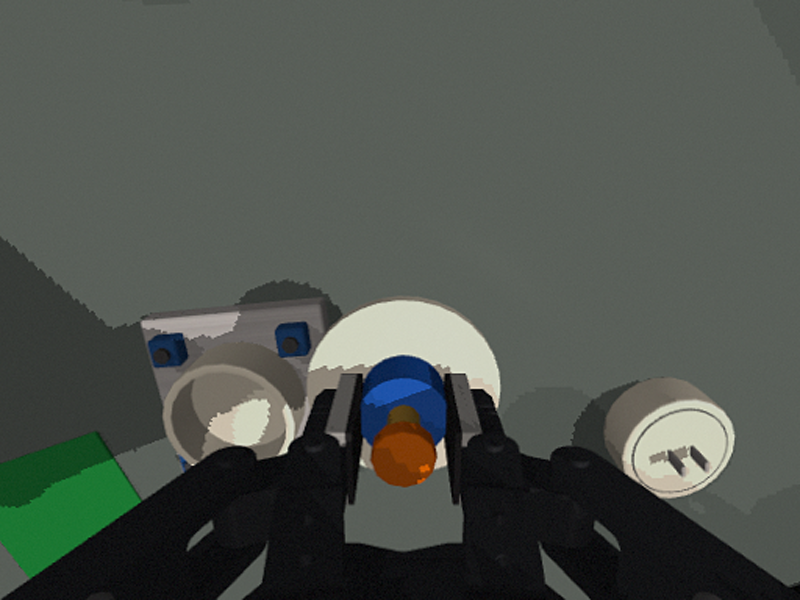

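The cover hangs level, and the pin head is at (403,455). The rim (232,415) is partly hidden, so I look at it from a clearer spot.

Request:
apply_moves([
  [10,[25,-20,10],[0,0,0]],
  [10,[50,-45,10],[0,0,0]],
  [10,[75,-80,10],[0,0,0]],
  [10,[92,-110,10],[0,0,0]],
  [10,[98,-119,10],[0,0,0]],
  [10,[98,-119,10],[0,0,0]],
  [10,[98,-119,10],[0,0,0]],
  [10,[98,-119,10],[0,0,0]],
])

```text
time_s: 4.95
eef_pos: [644.2, 31.2, 124.4]
ee_rot: [-0.0, 0.201, 0.98, 0.0]
force: [0.1, -0.2, -1.3]
grip_width: 0.304
grip_force: 39.6
```

```bash
python3 wl.py w3; python3 - <<'E'
from h import *
from scipy.optimize import least_squares
for n in ['w2','w3','scene0','side0']:
    z=np.load(n+'.npz',allow_pickle=True); p,i=z['p'],z['i'].item(); q=cloud(i,z['d'])
    k=(np.hypot(q[...,0]-562,q[...,1]-47)<40)&(q[...,2]>42.5)&(q[...,2]<48)
    P=q[k][:,:2]
    f=lambda c:np.hypot(P[:,0]-c[0],P[:,1]-c[1])-31.5
    r=least_squares(f,[562,47],loss='soft_l1',f_scale=2); e=cv2.minEnclosingCircle(P.astype(np.float32))
    print(n,len(P),r.x.round(2),np.abs(r.fun).mean().round(2),e)
E
```

```text
4.95 [644.22  31.22 124.41] [-2.000e-04  2.012e-01  9.796e-01  1.000e-04]
w2 1095 [559.66  48.51] 1.28 ((560.0517578125, 48.02961349487305), 34.32927703857422)
w3 2172 [559.98  47.95] 1.29 ((559.6516723632812, 47.8324089050293), 33.95647430419922)
scene0 147 [560.6   46.56] 1.22 ((559.840087890625, 46.90422439575195), 34.20638656616211)
side0 153 [563.21  49.15] 1.47 ((563.5132446289062, 49.0319709777832), 34.28449630737305)
```

View pics/w3.png

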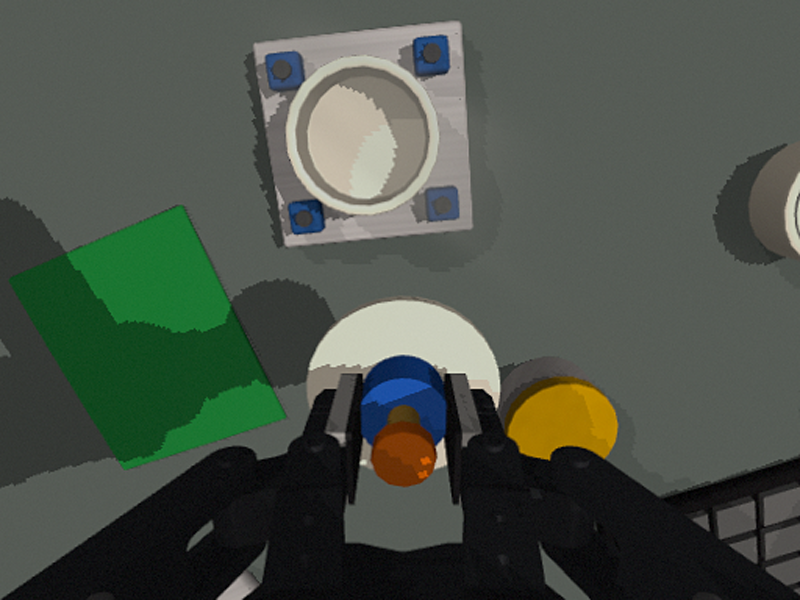

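The rim, centred at (362,135) in this view, is unobstructed and comes out at (560, 48) from two wrist places. I move over it.

Request:
apply_moves([
  [10,[-20,4,0],[0,0,0]],
  [10,[-45,10,-5],[0,0,0]],
  [10,[-70,15,-25],[0,0,0]],
  [10,[-84.5,18,-40],[0,0,0]],
  [10,[-84.5,18,-50],[0,0,0]],
  [10,[-84.5,18,-54],[0,0,0]],
  [10,[-84.5,18,-54],[0,0,0]],
  [10,[-84.5,18,-54],[0,0,0]],
  [10,[-84.5,18,-54],[0,0,0]],
  [10,[-84.5,18,-54],[0,0,0]],
])

```text
time_s: 6.0
eef_pos: [560.6, 47.6, 70.6]
ee_rot: [0.0, 0.202, 0.979, 0.0]
force: [-0.8, 0.0, -1.0]
grip_width: 0.305
grip_force: 39.6
```

Request:
apply_moves([
  [10,[-0.4,0.3,-4],[0,0,0]],
  [10,[-0.4,0.3,-8],[0,0,0]],
  [10,[-0.4,0.3,-11],[0,0,0]],
  [10,[-0.4,0.3,-13],[0,0,0]],
  [10,[-0.4,0.3,-14],[0,0,0]],
  [10,[-0.4,0.3,-14.5],[0,0,0]],
  [10,[-0.4,0.3,-14.5],[0,0,0]],
  [10,[-0.4,0.3,-14.5],[0,0,0]],
])

```text
time_s: 6.8
eef_pos: [559.9, 48.0, 55.9]
ee_rot: [0.0, 0.202, 0.979, 0.0]
force: [-0.5, 0.7, -1.5]
grip_width: 0.307
grip_force: 39.6
```

Request:
apply_moves([
  [10,[0,0,-0.5],[0,0,0]],
  [10,[0,0,-0.8],[0,0,0]],
  [10,[0,0,-0.8],[0,0,0]],
  [10,[0,0,-0.8],[0,0,0]],
])

```text
time_s: 7.2
eef_pos: [560.0, 47.9, 55.6]
ee_rot: [0.0, 0.202, 0.979, -0.0]
force: [-1.8, 0.2, 6.2]
grip_width: 0.307
grip_force: 40.3
```

Request:
apply_moves([
  [35,[0,0,0.5],[0,0,0]],
  [50,[0,0,0.5],[0,0,0]],
  [70,[0,0,0.5],[0,0,0]],
  [70,[0,0,0.5],[0,0,0]],
  [70,[0,0,10],[0,0,0]],
  [70,[0,0,35],[0,0,0]],
  [70,[0,0,70],[0,0,0]],
  [70,[0,0,110],[0,0,0]],
  [70,[0,0,130],[0,0,0]],
  [70,[0,0,130],[0,0,0]],
  [70,[0,0,130],[0,0,0]],
])

```text
time_s: 8.3
eef_pos: [559.6, 48.0, 184.9]
ee_rot: [-0.0, 0.202, 0.979, -0.0]
force: [-0.8, -0.1, -0.6]
grip_width: 0.818
grip_force: 0.0
```

```bash
cat > cov.py <<'E'
import sys
from h import *
z=np.load(sys.argv[1]+'.npz',allow_pickle=True); p,i=z['p'],z['i'].item(); q=cloud(i,z['d'])
R=np.hypot(q[...,0]-560,q[...,1]-48)
for nm,a,b,m in [('flange',46,54,38),('boss',64,70,25),('pin',72,93,16)]:
    k=(R<m)&(q[...,2]>a)&(q[...,2]<b); P=q[k]
    if len(P)<5: print(nm,len(P)); continue
    c,r=cv2.minEnclosingCircle(P[:,:2].astype(np.float32)); nn=np.linalg.svd(P-P.mean(0),full_matrices=False)[2][2]
    print(nm,len(P),np.round(c,1),round(r,1),'z',np.percentile(P[:,2],[5,50,95]).round(1),nn.round(3))
E
python3 wl.py w4; python3 cov.py w4
```

```text
8.3 [559.63  47.97 184.94] [-0.      0.202   0.9794 -0.    ]
flange 2954 [559.7  47.9] 33.2 z [48.6 49.7 50.8] [0.001 0.    1.   ]
boss 445 [559.6  47.7] 14.2 z [65.3 66.7 67.8] [-0.012 -0.001  1.   ]
pin 379 [559.5  47.7] 9.1 z [84.8 87.7 88.7] [-0.057  0.006  0.998]
```

The cover is seated level: its flange top is at 49.7 mm (50 expected) and its centre is within 0.3 mm of the rim's. Next is the mallet.

Request:
apply_moves([
  [85,[0,-25,5],[0,0,4]],
  [85,[0,-65,5],[0,0,8]],
  [85,[0,-110,5],[0,0,12]],
  [85,[0,-155,5],[0,0,16]],
  [85,[0,-200,5],[0,0,20]],
  [85,[0,-245,5],[0,0,24]],
  [85,[0,-290,5],[0,0,28]],
  [85,[0,-335,5],[0,0,28]],
  [85,[0,-375,5],[0,0,28]],
  [85,[1,-405,0],[0,0,28]],
  [85,[1,-416,-5],[0,0,28]],
  [85,[1,-416,-5],[0,0,28]],
  [85,[1,-416,-5],[0,0,28]],
  [85,[1,-416,-5],[0,0,28]],
  [85,[1,-416,-5],[0,0,28]],
])

```text
time_s: 9.85
eef_pos: [561.2, -366.9, 180.5]
ee_rot: [0.0, -0.042, 0.999, -0.0]
force: [-0.2, 0.6, 0.3]
grip_width: 0.994
grip_force: 0.0
```

```bash
python3 wl.py w5; python3 - <<'E'
from h import *
z=np.load('w5.npz',allow_pickle=True); p,i=z['p'],z['i'].item(); q=cloud(i,z['d'])
h=cv2.cvtColor(p,cv2.COLOR_BGR2HSV)
k=(np.hypot(q[...,0]-561,q[...,1]+368)<30)&(q[...,2]>60)&(q[...,2]<68)&(h[...,1]>120)
P=q[k]; print('head',len(P),cv2.minEnclosingCircle(P[:,:2].astype(np.float32)),P[:,2].mean())
k=(q[...,0]<545)&(np.abs(q[...,1]+374)<60)&(q[...,2]>57)&(q[...,2]<63)
P=q[k]; print('blocktop',cv2.minAreaRect(P[:,:2].astype(np.float32)),P[:,2].mean())
k=(q[...,0]<535)&(q[...,0]>440)&(np.abs(q[...,1]+374)<20)&(q[...,2]>41)&(q[...,2]<48)
P=q[k]; r=np.polyfit(P[:,0],P[:,1],1); print('handle',len(P),cv2.minAreaRect(P[:,:2].astype(np.float32)),np.degrees(np.arctan(r[0])),np.polyval(r,561),P[:,2].mean())
E
```

```text
9.85 [ 561.24 -366.91  180.55] [ 2.000e-04 -4.160e-02  9.991e-01 -2.000e-04]
head 1714 ((558.24658203125, -371.7498779296875), 21.045745849609375) 63.66400650843034
blocktop ((478.7663269042969, -377.0408935546875), (133.37548828125, 64.48678588867188), 4.0235185623168945) 59.72633124957452
handle 2194 ((487.2434997558594, -376.6113586425781), (96.14024353027344, 28.20325469970703), 4.016966342926025) 2.86118058995664 -372.7063026143483 44.47709478168015
```

View pics/w5.png

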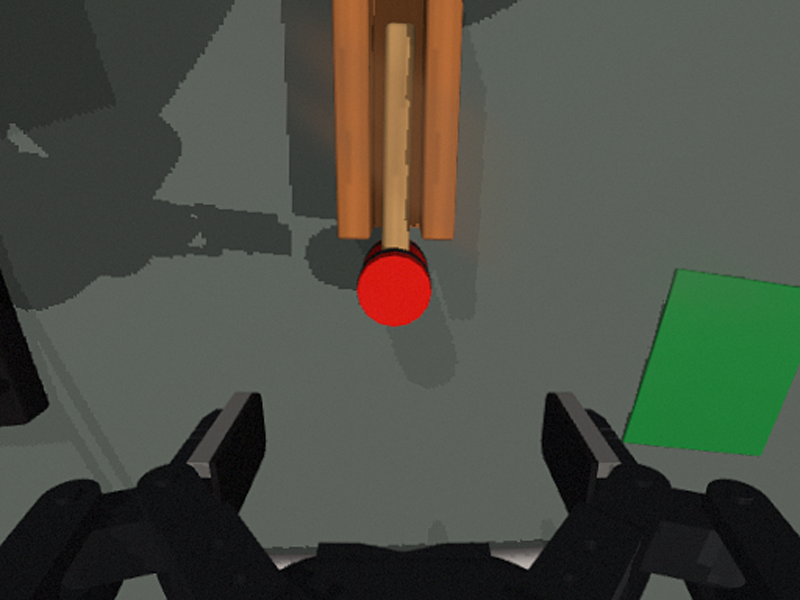

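The red head top is at (394,287) and the handle runs up the channel to (398,25). The head reads 4 mm off the scene estimate, so I look again from lower down.

Request:
apply_moves([
  [85,[-2,-2,-30],[0,0,0]],
  [85,[-2,-2,-50],[0,0,0]],
  [85,[-2,-2,-60],[0,0,0]],
  [85,[-2,-2,-60],[0,0,0]],
  [85,[-2,-2,-60],[0,0,0]],
  [85,[-2,-2,-60],[0,0,0]],
])

```text
time_s: 10.5
eef_pos: [559.4, -370.3, 121.5]
ee_rot: [0.001, -0.041, 0.999, -0.001]
force: [0.5, -0.2, 0.1]
grip_width: 0.993
grip_force: 0.0
```

```bash
python3 wl.py w6; python3 - <<'E'
from h import *
for n in ['w5','w6']:
    z=np.load(n+'.npz',allow_pickle=True); p,i=z['p'],z['i'].item(); q=cloud(i,z['d'])
    h=cv2.cvtColor(p,cv2.COLOR_BGR2HSV)
    k=(np.hypot(q[...,0]-560,q[...,1]+370)<30)&(q[...,2]>60)&(q[...,2]<68)&(h[...,1]>120)
    P=q[k]; print('head',len(P),cv2.minEnclosingCircle(P[:,:2].astype(np.float32)),P[:,2].mean())
    k=(q[...,0]<530)&(q[...,0]>430)&(np.abs(q[...,1]+376)<25)&(q[...,2]>43)&(q[...,2]<46.5)
    # handle: per-x-bin midpoints
    P=q[k]; X=[];Y=[]
    for x in range(435,528,6):
        s=P[(P[:,0]>=x)&(P[:,0]<x+6)]
        if len(s)>8: X.append(x+3); Y.append((np.percentile(s[:,1],2)+np.percentile(s[:,1],98))/2); w=np.ptp(s[:,1])
    r=np.polyfit(X,Y,1); print(np.round(Y,1),w,'yaw',np.degrees(np.arctan(r[0])),np.polyval(r,559))
z=np.load('w5.npz',allow_pickle=True); a=ray(z['i'].item(),*((np.array([394,287])+.5)*.64-.5))
E
```

```text
10.5 [ 559.35 -370.34  121.48] [ 8.000e-04 -4.100e-02  9.992e-01 -8.000e-04]
head 1714 ((558.24658203125, -371.7498779296875), 21.045745849609375) 63.66400650843034
[-382.7 -379.  -378.4 -377.9 -377.4 -374.5 -377.2 -376.8 -376.4 -375.9
 -375.5 -371.8 -378.4 -378.  -377.9 -377.4] 21.45860117435069 yaw 1.841618771119042 -374.753953856819
head 2658 ((558.13818359375, -372.2969055175781), 20.825523376464844) 63.6732504053869
[-382.6 -380.1 -375.3 -374.9 -377.7 -377.3 -373.8 -376.7 -379.9 -379.6
 -375.6 -376.5 -374.9 -374.7 -370.8 -374. ] 22.303802490466126 yaw 3.5468526138157688 -371.8194315837785
```

Request:
apply_moves([
  [85,[-1,-2,-25],[0,0,-0.5]],
  [85,[-1,-2,-55],[0,0,-0.5]],
  [85,[-1,-2,-80],[0,0,-0.5]],
  [85,[-1,-2,-92],[0,0,-0.5]],
  [85,[-1,-2,-94],[0,0,-0.5]],
  [70,[-1,-2,-94],[0,0,-0.5]],
  [55,[-1,-2,-94],[0,0,-0.5]],
  [45,[-1,-2,-94],[0,0,-0.5]],
  [20,[-1,-2,-94],[0,0,-0.5]],
  [20,[-1,-2,-94],[0,0,-0.5]],
  [20,[-1,-2,-94],[0,0,-0.5]],
  [20,[-1,-2,-94],[0,0,-0.5]],
  [20,[-1,-2,-94],[0,0,-0.5]],
], squeeze=80)

```text
time_s: 11.85
eef_pos: [558.4, -372.5, 27.5]
ee_rot: [0.001, -0.037, 0.999, -0.001]
force: [-0.4, -0.6, 6.3]
grip_width: 0.476
grip_force: 80.3
```

Request:
apply_moves([
  [20,[0,0,5],[0,0,0]],
  [20,[0,0,20],[0,0,0]],
  [20,[0,0,45],[0,0,0]],
  [20,[0,0,70],[0,0,0]],
  [20,[0,0,80],[0,0,0]],
  [20,[5,20,80],[0,0,0]],
  [20,[15,55,80],[0,0,0]],
  [20,[26,100,80],[0,0,0]],
  [20,[38,150,80],[0,0,0]],
  [20,[48,195,80],[0,0,0]],
  [20,[56,230,70],[0,0,0]],
  [20,[60,247,60],[0,0,0]],
  [20,[60,250,50],[0,0,0]],
  [20,[60,250,50],[0,0,0]],
  [20,[60,250,50],[0,0,0]],
])

```text
time_s: 13.35
eef_pos: [617.5, -123.3, 75.7]
ee_rot: [-0.0, -0.036, 0.999, 0.0]
force: [0.0, 0.4, -2.4]
grip_width: 0.474
grip_force: 81.1
```

```bash
python3 - <<'E'
from h import *
for n in ['w3','w2']:
    z=np.load(n+'.npz',allow_pickle=True); p,i=z['p'],z['i'].item(); q=cloud(i,z['d'])
    h=cv2.cvtColor(p,cv2.COLOR_BGR2HSV); k=cv2.inRange(h,(50,120,30),(75,255,255))>0
    print(n,cv2.minAreaRect(q[k&(q[...,2]<10)][:,:2].astype(np.float32)), np.nanmean(q[k][:,2]))
E
python3 wl.py w7
```

```text
w3 ((616.2672729492188, -123.55735778808594), (123.1024169921875, 141.1036376953125), 86.84722900390625) 2.5912960893038246
w2 ((580.715576171875, -122.83258056640625), (75.31653594970703, 139.00167846679688), 13.42687702178955) 4.078164101203675
13.35 [ 617.51 -123.31   75.68] [-3.000e-04 -3.580e-02  9.994e-01  0.000e+00]
```

View pics/w7.png

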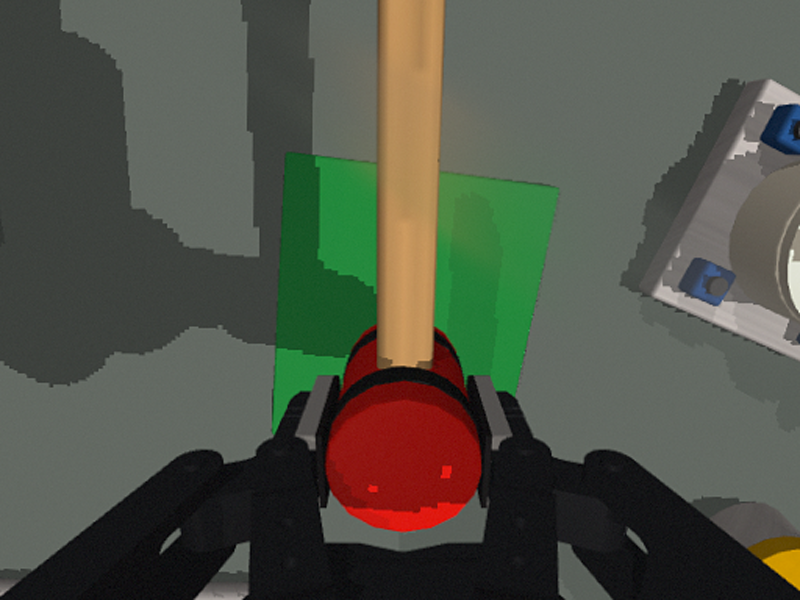

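The mallet is held upright over the mat (head at (405,450), handle straight up the picture). I lower it.

Request:
apply_moves([
  [20,[-1,0,-15],[0,0,0]],
  [20,[-1,0,-30],[0,0,0]],
  [20,[-1,0,-39],[0,0,0]],
  [20,[-1,0,-43],[0,0,0]],
  [20,[-1,0,-44],[0,0,0]],
  [20,[-1,0,-44.5],[0,0,0]],
  [20,[-1,0,-45],[0,0,0]],
  [20,[-1,0,-45],[0,0,0]],
])

```text
time_s: 14.2
eef_pos: [617.0, -122.1, 31.4]
ee_rot: [0.0, -0.037, 0.999, -0.0]
force: [-0.8, 0.6, -1.9]
grip_width: 0.467
grip_force: 81.1
```

Request:
apply_moves([
  [20,[0,0,-0.6],[0,0,0]],
  [20,[0,0,-1.2],[0,0,0]],
  [20,[0,0,-1.2],[0,0,0]],
  [20,[0,0,-1.2],[0,0,0]],
])

```text
time_s: 14.6
eef_pos: [617.0, -122.1, 30.4]
ee_rot: [0.0, -0.037, 0.999, -0.0]
force: [-2.9, 0.8, 5.7]
grip_width: 0.475
grip_force: 81.4
```

Request:
apply_moves([
  [50,[0,0,0.5],[0,0,0]],
  [65,[0,0,0.5],[0,0,0]],
  [85,[0,0,0.5],[0,0,0]],
  [85,[0,0,0.5],[0,0,0]],
  [85,[0,0,15],[0,0,0]],
  [85,[0,0,45],[0,0,0]],
  [85,[0,0,80],[0,0,0]],
  [85,[0,0,110],[0,0,0]],
  [85,[0,0,120],[0,0,0]],
  [85,[0,0,120],[0,0,0]],
  [85,[0,0,120],[0,0,0]],
  [85,[0,0,120],[0,0,0]],
])

```text
time_s: 15.8
eef_pos: [616.2, -121.8, 148.1]
ee_rot: [-0.001, -0.037, 0.999, 0.001]
force: [-0.1, -0.1, -0.4]
grip_width: 0.993
grip_force: 0.0
```

```bash
python3 wl.py w8; cat > mal.py <<'E'
import sys
from h import *
z=np.load(sys.argv[1]+'.npz',allow_pickle=True); p,i=z['p'],z['i'].item(); q=cloud(i,z['d'])
cx,cy=float(sys.argv[2]),float(sys.argv[3]); h=cv2.cvtColor(p,cv2.COLOR_BGR2HSV)
R=np.hypot(q[...,0]-cx,q[...,1]-cy)
P=q[(R<30)&(q[...,2]>63)&(q[...,2]<71)&(h[...,1]>120)]
print('head',len(P),cv2.minEnclosingCircle(P[:,:2].astype(np.float32)),P[:,2].mean(),np.linalg.svd(P-P.mean(0),full_matrices=False)[2][2].round(3))
P=q[(q[...,0]<cx-28)&(R<140)&(abs(q[...,1]-cy)<30)&(q[...,2]>40)&(q[...,2]<54)]
print('handle',len(P),cv2.minAreaRect(P[:,:2].astype(np.float32)),np.percentile(P[:,2],[5,50,95]))
r=np.polyfit(P[:,0],P[:,1],1); print(np.degrees(np.arctan(r[0])),[np.polyval(r,cx-d).round(1) for d in (0,46)])
E
python3 mal.py w8 616.5 -122.5
```

```text
15.8 [ 616.21 -121.84  148.13] [-1.300e-03 -3.650e-02  9.993e-01  6.000e-04]
head 2184 ((616.9421997070312, -121.9033432006836), 20.83717918395996) 66.66938108428648 [-0.009 -0.002  1.   ]
handle 3261 ((533.4800415039062, -126.55294799804688), (110.8239974975586, 16.167192459106445), 3.0561137199401855) [45.71370592 47.60180684 48.90626723]
2.9390799353443517 [np.float64(-122.3), np.float64(-124.6)]
```

The mallet stands on the mat at (617, -122), yaw 3°. I take it by the handle.

Request:
apply_moves([
  [85,[-20,-1,0],[0,0,-1.2]],
  [85,[-40,-2,0],[0,0,-1.2]],
  [85,[-46,-2.5,-15],[0,0,-1.2]],
  [85,[-46,-2.5,-50],[0,0,-1.2]],
  [85,[-46,-2.5,-90],[0,0,-1.2]],
  [85,[-46,-2.5,-120],[0,0,-1.2]],
  [85,[-46,-2.5,-132],[0,0,-1.2]],
  [70,[-46,-2.5,-132],[0,0,-1.2]],
  [50,[-46,-2.5,-132],[0,0,-1.2]],
  [30,[-46,-2.5,-132],[0,0,-1.2]],
  [20,[-46,-2.5,-132],[0,0,-1.2]],
  [8,[-46,-2.5,-132],[0,0,-1.2]],
  [5,[-46,-2.5,-132],[0,0,-1.2]],
  [5,[-46,-2.5,-132],[0,0,-1.2]],
  [5,[-46,-2.5,-132],[0,0,-1.2]],
  [5,[-46,-2.5,-132],[0,0,-1.2]],
], squeeze=110)

```text
time_s: 17.45
eef_pos: [571.2, -124.7, 18.9]
ee_rot: [0.001, -0.026, 1.0, -0.0]
force: [-2.2, 0.3, 5.9]
grip_width: 0.17
grip_force: 107.2
```

Request:
apply_moves([
  [5,[0,0,5],[0,0,0]],
  [5,[0,0,20],[0,0,0]],
  [5,[0,0,50],[0,0,0]],
  [5,[0,0,85],[0,0,0]],
  [5,[-3,10,110],[0,0,0]],
  [5,[-12,35,118],[0,0,0]],
  [5,[-24,70,118],[0,0,0]],
  [5,[-37,110,118],[0,0,0]],
  [5,[-48,145,118],[0,0,0]],
  [5,[-55,163,118],[0,0,0]],
  [5,[-57,170,118],[0,0,0]],
  [5,[-57,170,118],[0,0,0]],
  [5,[-57,170,118],[0,0,0]],
  [5,[-57,170,118],[0,0,0]],
])

```text
time_s: 18.85
eef_pos: [514.2, 44.4, 135.9]
ee_rot: [0.0, -0.025, 1.0, -0.0]
force: [-0.5, 0.3, -2.8]
grip_width: 0.165
grip_force: 107.5
```

```bash
python3 wl.py w9; python3 - <<'E'
from h import *
for n in ['w9','S','D']:
    if n=='w9': z=np.load('w9.npz',allow_pickle=True); p,d,i=z['p'],z['d'],z['i'].item()
    else:
        nm={'S':'scene','D':'side'}[n]; i=camera_info(nm); p,d=capture(nm)
        a=(np.r_[proj(i,[560,48,110])]).astype(int); c=p[max(0,a[1]-60):a[1]+60,max(0,a[0]-80):a[0]+80]; cv2.imwrite(f'pics/{n}9.png',cv2.resize(c,(640,480),interpolation=cv2.INTER_CUBIC))
    q=cloud(i,d); h=cv2.cvtColor(p,cv2.COLOR_BGR2HSV)
    k=(np.hypot(q[...,0]-560,q[...,1]-48)<45)&(q[...,2]>165)&((h[...,0]<5)|(h[...,0]>175))&(h[...,1]>120)
    P=q[k]
    if len(P)>10:
        top=P[P[:,2]>np.percentile(P[:,2],90)-5]
        print(n,len(P),cv2.minEnclosingCircle(top[:,:2].astype(np.float32)),top[:,2].mean(),np.linalg.svd(top-top.mean(0),full_matrices=False)[2][2].round(3))
E
```

```text
18.85 [514.23  44.43 135.86] [ 1.000e-04 -2.550e-02  9.997e-01 -1.000e-04]
w9 53 ((522.3294677734375, 45.304622650146484), 9.65024185180664) 182.1402519906346 [ 0.958 -0.147  0.245]
S 349 ((561.1531982421875, 46.56367874145508), 21.037338256835938) 182.43408257640868 [0.023 0.001 1.   ]
D 200 ((562.9396362304688, 49.298316955566406), 21.770977020263672) 183.04446493129203 [-0.001 -0.024 -1.   ]
```

View pics/D9.png

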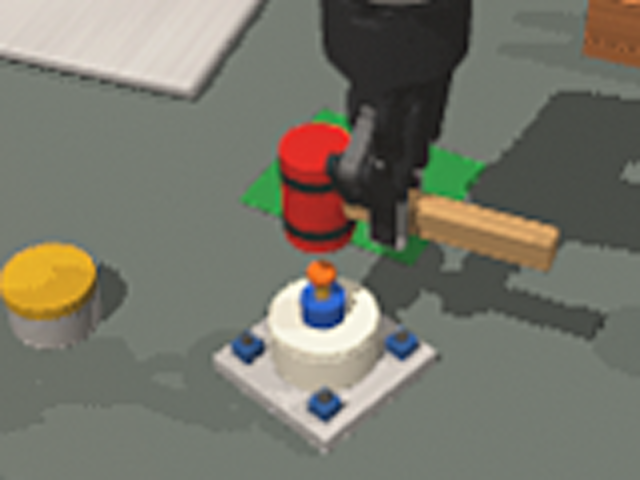

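The side view shows the mallet level, with its head (318,190) directly over the orange pin (320,272) and the cover seated. I tap.

Request:
apply_moves([
  [5,[0,0.6,-46.5],[0,0,0]],
  [5,[0,0.6,-46.5],[0,0,0]],
], squeeze=120)

```text
time_s: 19.2
eef_pos: [513.2, 45.7, 87.1]
ee_rot: [-0.001, -0.026, 1.0, 0.0]
force: [-3.6, -0.7, 6.2]
grip_width: 0.167
grip_force: 122.4
```

Request:
apply_moves([
  [5,[0,0,30],[0,0,0]],
  [5,[0,0,50],[0,0,0]],
  [5,[0,0,60],[0,0,0]],
  [5,[0,0,60],[0,0,0]],
  [5,[0,0,60],[0,0,0]],
])

```text
time_s: 19.7
eef_pos: [513.3, 46.1, 148.8]
ee_rot: [-0.001, -0.026, 1.0, 0.0]
force: [-0.0, -0.9, -2.7]
grip_width: 0.163
grip_force: 121.2
```

```bash
python3 - <<'E'
from h import *
print(ctrl.sense()['time_s'],ctrl.sense()['eef_pos'])
for n in ['scene','side']:
    i=camera_info(n); p,d=capture(n); np.savez(n+'10.npz',p=p,d=d,i=i)
    a=(np.r_[proj(i,[560,48,110])]).astype(int); c=p[max(0,a[1]-60):a[1]+60,max(0,a[0]-80):a[0]+80]; cv2.imwrite(f'pics/{n}10.png',cv2.resize(c,(640,480),interpolation=cv2.INTER_CUBIC))
    q=cloud(i,d); h=cv2.cvtColor(p,cv2.COLOR_BGR2HSV)
    k=(np.hypot(q[...,0]-560,q[...,1]-48)<45)&(q[...,2]>175)&((h[...,0]<5)|(h[...,0]>175))&(h[...,1]>120)
    P=q[k]; top=P[P[:,2]>np.percentile(P[:,2],90)-6]
    print(n,cv2.minEnclosingCircle(top[:,:2].astype(np.float32)),top[:,2].mean(),np.linalg.svd(top-top.mean(0),full_matrices=False)[2][2].round(3))
    k=(q[...,0]<490)&(q[...,0]>410)&(np.abs(q[...,1]-43)<20)&(q[...,2]>140); P=q[k]
    if len(P)>20: print('handle slope',np.polyfit(P[:,0],P[:,2],1))
E
python3 cov.py scene10; python3 cov.py side10
```

```text
19.7 [513.33273958  46.07224572 148.77035047]
scene ((557.8228149414062, 47.98005294799805), 20.876514434814453) 200.26319669100414 [-0.047 -0.006  0.999]
handle slope [-1.95039467e-01  5.19702574e+02]
side ((554.2750244140625, 54.30841064453125), 28.017803192138672) 201.13980651862306 [-0.079  0.022 -0.997]
handle slope [   1.74065312 -579.73611516]
flange 470 [559.9  46.7] 33.6 z [47.  49.  51.7] [ 0.003 -0.001  1.   ]
boss 79 [560.8  47.2] 14.2 z [64.5 66.2 68.4] [ 0.032 -0.011  0.999]
pin 58 [561.2  47.4] 9.0 z [81.6 86.7 89.2] [-0.285 -0.123 -0.95 ]
flange 329 [562.2  50.1] 35.1 z [47.1 51.1 53.2] [-0.01   0.027  1.   ]
boss 66 [563.1  48.1] 15.3 z [65.1 67.9 69.8] [ 0.008 -0.002  1.   ]
pin 50 [562.9  48.8] 9.5 z [77.6 88.7 91.3] [-0.397  0.561  0.726]
```

View pics/side10.png

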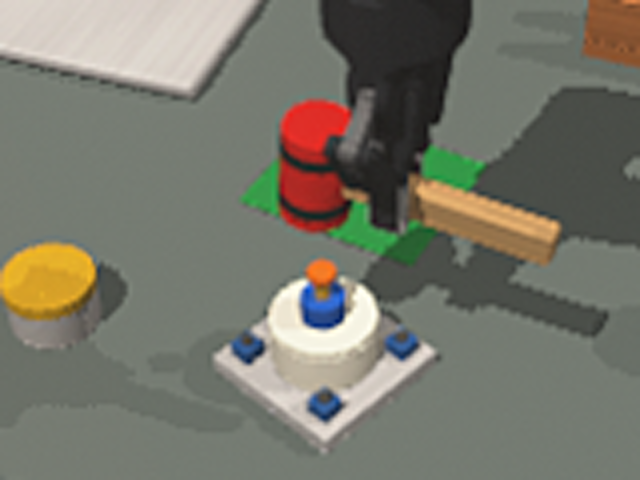

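The head rose about 3.7° in the grip at the bottomed-out tap. The pin is up again at (322,270) and the cover is still seated. I return to the mat and tilt back 3.5°.

Request:
apply_moves([
  [5,[8,-25,0],[0,1,0]],
  [5,[20,-60,0],[0,2,0]],
  [5,[34,-100,0],[0,3,0]],
  [5,[46,-138,-5],[0,3.6,0]],
  [5,[54,-162,-30],[0,3.6,0]],
  [5,[57,-170,-65],[0,3.6,0]],
  [5,[57,-170.5,-95],[0,3.6,0]],
  [5,[57,-170.5,-112],[0,3.6,0]],
  [5,[57,-170.5,-117],[0,3.6,0]],
  [5,[57,-170.5,-117],[0,3.6,0]],
  [5,[57,-170.5,-117],[0,3.6,0]],
  [5,[57,-170.5,-117],[0,3.6,0]],
])

```text
time_s: 21.0
eef_pos: [571.4, -124.6, 33.4]
ee_rot: [-0.031, -0.026, 0.999, 0.0]
force: [-0.3, -0.6, -1.7]
grip_width: 0.164
grip_force: 121.2
```

```bash
python3 - <<'E'
from h import *
print(ctrl.sense()['eef_pos'])
for n in ['scene','side']:
    i=camera_info(n); p,d=capture(n); q=cloud(i,d); h=cv2.cvtColor(p,cv2.COLOR_BGR2HSV)
    k=(np.hypot(q[...,0]-617,q[...,1]+122)<45)&(q[...,2]>30)&((h[...,0]<5)|(h[...,0]>175))&(h[...,1]>120)
    P=q[k]; print(n,len(P),P[:,2].max()); top=P[P[:,2]>np.percentile(P[:,2],90)-5]
    print(cv2.minEnclosingCircle(top[:,:2].astype(np.float32)),top[:,2].mean(),np.linalg.svd(top-top.mean(0),full_matrices=False)[2][2].round(3))
    a=(np.r_[proj(i,[600,-122,40])]).astype(int); c=p[a[1]-60:a[1]+60,a[0]-80:a[0]+80]; cv2.imwrite(f'pics/{n}11.png',cv2.resize(c,(640,480),interpolation=cv2.INTER_CUBIC))
E
```

```text
[ 571.38882894 -124.59179195   33.3972244 ]
scene 299 85.89114705077839
((617.8555297851562, -122.20613098144531), 20.903663635253906) 82.35746959576109 [ 0.033 -0.004 -0.999]
side 210 86.3757150237492
((619.8731689453125, -118.65162658691406), 21.419456481933594) 82.70277682576717 [-0.027  0.031  0.999]
```

```bash
python3 wl.py w12; python3 - <<'E'
from h import *
from scipy.stats import theilslopes
for n,x0,y0,zz in [('w8',571,-124.6,48),('w9',514.2,44.4,164),('w12',571.4,-124.6,62)]:
    z=np.load(n+'.npz',allow_pickle=True); p,i=z['p'],z['i'].item(); q=cloud(i,z['d'])
    h=cv2.cvtColor(p,cv2.COLOR_BGR2HSV)
    dx=q[...,0]-x0
    k=(dx<-35)&(dx>-90)&(abs(q[...,1]-y0-.05*dx)<6)&(abs(q[...,2]-zz)<12)&(h[...,0]>8)&(h[...,0]<25)&(h[...,1]>60)
    P=q[k]; P=P[::max(1,len(P)//800)]
    if len(P)>20: print(n,len(P),np.degrees(np.arctan(theilslopes(P[:,2],P[:,0])[0])),np.median(P[:,2]))
E
```

```text
21.1 [ 571.2  -124.5    33.12] [-3.080e-02 -2.620e-02  9.992e-01  5.000e-04]
w8 1334 0.05953979384529555 47.82413132414173
w9 832 -0.16403014050279094 164.79275149737705
w12 934 1.3765060324569331 60.891212706705986
```

The handle still slopes 1.4°, so I correct that and lower.

Request:
apply_moves([
  [5,[0,0,-3],[0,1.4,0]],
  [5,[0,0,-7],[0,1.4,0]],
  [5,[0,0,-10],[0,1.4,0]],
  [5,[0,0,-12],[0,1.4,0]],
  [5,[0,0,-13],[0,1.4,0]],
  [5,[0,0,-13],[0,1.4,0]],
  [5,[0,0,-13],[0,1.4,0]],
])

```text
time_s: 21.85
eef_pos: [570.9, -124.5, 19.4]
ee_rot: [-0.044, -0.026, 0.999, 0.001]
force: [-0.7, -0.2, -2.2]
grip_width: 0.168
grip_force: 121.1
```

Request:
apply_moves([
  [5,[0,0,-0.7],[0,0,0]],
  [5,[0,0,-1.2],[0,0,0]],
  [5,[0,0,-1.2],[0,0,0]],
])

```text
time_s: 22.15
eef_pos: [570.9, -124.5, 18.4]
ee_rot: [-0.044, -0.026, 0.999, 0.001]
force: [-1.6, -0.6, 0.6]
grip_width: 0.168
grip_force: 121.8
```

Request:
apply_moves([
  [5,[0,0,-0.4],[0,0,0]],
  [5,[0,0,-0.4],[0,0,0]],
  [22,[0,0,-0.2],[0,0,0]],
  [35,[0,0,0],[0,0,0]],
  [60,[0,0,0],[0,0,0]],
  [85,[0,0,0],[0,0,0]],
  [85,[0,0,0],[0,0,0]],
  [85,[0,0,10],[0,0,0]],
  [85,[-3,0,40],[0,-2,0]],
  [85,[-5,0,80],[0,-5,0]],
  [85,[-5,0,115],[0,-5,0]],
  [85,[-5,0,130],[0,-5,0]],
  [85,[-5,0,130],[0,-5,0]],
  [85,[-5,0,130],[0,-5,0]],
  [85,[-5,0,130],[0,-5,0]],
])

```text
time_s: 23.65
eef_pos: [565.3, -124.2, 146.8]
ee_rot: [-0.001, -0.026, 1.0, 0.0]
force: [-0.1, 0.1, -0.2]
grip_width: 0.996
grip_force: 0.0
```

```bash
python3 wl.py w13; python3 mal.py w13 616.5 -122; python3 - <<'E'
from h import *
for n in ['scene']:
    i=camera_info(n); p,d=capture(n); np.savez(n+'13.npz',p=p,d=d,i=i); cv2.imwrite('pics/s13.png',cv2.resize(p,(800,600),interpolation=cv2.INTER_CUBIC))
E
python3 cov.py scene13
```

```text
23.65 [ 565.29 -124.23  146.78] [-1.100e-03 -2.610e-02  9.997e-01  5.000e-04]
head 1864 ((618.4685668945312, -121.52085876464844), 21.31705665588379) 66.62799188667013 [-0.017  0.001  1.   ]
handle 2756 ((534.1216430664062, -126.02464294433594), (109.45403289794922, 15.914443016052246), 2.709613800048828) [45.65975281 47.52539273 48.79623583]
2.797195932777787 [np.float64(-122.0), np.float64(-124.2)]
flange 473 [560.4  47.2] 34.1 z [47.1 49.1 51.5] [-0.002 -0.002 -1.   ]
boss 78 [560.  47.] 14.6 z [64.5 66.1 68.4] [-0.015 -0.006  1.   ]
pin 59 [560.7  46.5] 9.0 z [79.9 86.7 89.1] [0.389 0.1   0.916]
```

View pics/s13.png

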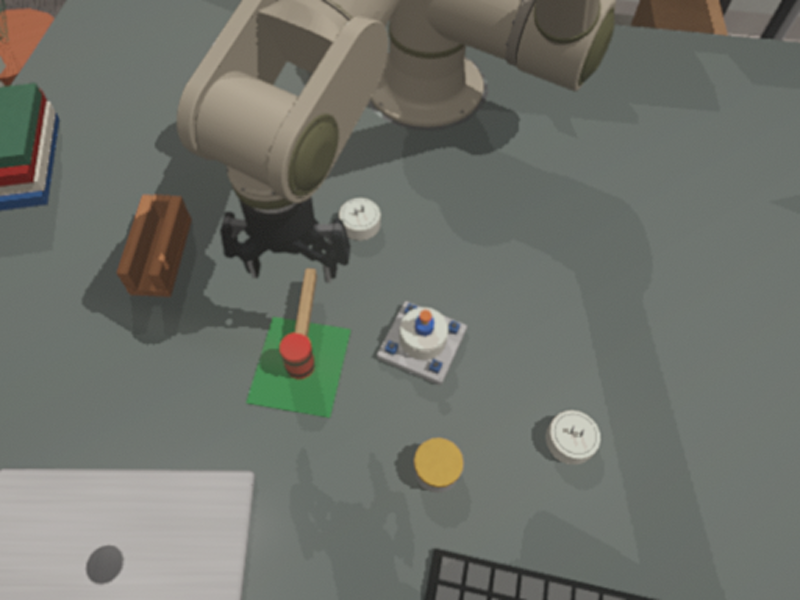

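The scene view shows the mallet head standing on the mat (297,355) and the cover seated with its pin up (425,318). The adapters (360,217; 574,436) and the tin (438,462) are where they were, and the gripper is clear, so I hand in.

```bash
python3 -c "
from rig import ctrl
print(ctrl.finish_job())"
```

```text
the job is handed in; nothing more can be done
None
```

I handed the job in at about 24 s, all steps done in the order asked: the cover is seated level, the mallet tapped the pin down (judged from the tool's height, not seen) and it came back up, the mallet stands on the mat, and nothing else moved. No verdict was returned.

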